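# Change drawers on the interlocked packing-supplies chest

## Task

The white two-drawer chest on the packing table has an interlock: while one drawer is out, the other is locked. We are done with the paper cups, so push the drawer that was left open fully home, then pull the other drawer (label rolls) out all the way to its stop and leave it open. Do not force the locked drawer, and do not knock over or shift the things on the table around it.

Things in the scene. Friction and masses are not known exactly. Their poses are not given: they have to be found in the camera images.
- chest_front (a point): White chest fixed to the table, 300 deep (x), 400 wide (y), 125 high, two equal steel-fronted drawers side by side: left at +y, right at -y. Point: middle of its top front edge, between the drawers, in the plane of the shut fronts. Its level -x axis points out of the fronts, roughly to the robot (up to 12 degrees off). Fronts span 6 to 115 above the table. On its rear half stand things up to 80 high.
- left_drawer (a joint): How far the left drawer is out, in m: 0 fully home, 0.12 at its stop. It slides along the chest's -x axis, with about 2 N of friction, and stays where it is left. It starts well out. It holds dark paper cups and is 72 deep, open on top.
- right_drawer (a joint): How far the right drawer is out, in m: 0 home, 0.12 at its stop; same direction, friction and size. It starts shut and locked: until the left drawer is home (within about 5 mm) it gives only 5 to 10 mm, then stops hard. Then it slides freely (the interlock pin adds a few newtons and a slight knock in the first 10 mm) and in turn locks the left drawer. It holds label rolls.
- left_drawer_handle (a point): Middle of the left drawer's bar handle: level round dark steel bar, 11 in diameter, 100 long along the chest's y, its centre line 45 in front of the drawer front and 98 above the table, on two 8 thick posts 40 either side of the middle. Behind the bar is a clear gap of 39, open above and below. Axes as the chest's. It moves with the drawer.
- right_drawer_handle (a point): Middle of the right drawer's bar handle, the same shape; it moves with the right drawer.
- carton_stack: Bystander: stack of five flat green cartons as one piece, 130 x 170 x 150 high, on the table to the left. Origin at the centre of its underside.
- sweet_tray: Bystander: small aluminium tray of chocolates, 64 x 200, 31 high over the chocolates, on the table between robot and chest. Origin at the centre of its underside.
- gift_box: Bystander: open white gift box with chocolates, 200 x 100 x 65 high over the chocolates, on the table to the right. Origin at the centre of its underside.
- tub: Bystander: white round tub, 110 in diameter, 100 high, on the table to the left near the robot. Origin at the centre of its underside.
- spatula: Bystander: spatula lying on the table to the right. Origin on its underside.

How it is judged:
By the outcome, as a careful person would: the job done as asked, in the order asked, and still so for the second after the job is handed in, with the robot touching nothing.
It also fails if it takes over 48 s, if anything falls off the work surface, if the arm or the gripper's body presses on something with over 40 N, if the wrist force passes 120 N, or if a joint passes its speed limit or range.

## Robot

A 6-joint arm with a two-finger parallel gripper is mounted at the origin on the work surface. World frame = base frame: x ahead of the robot, y to its left, z up, the work surface at z = 0. Lengths are in mm, angles in rad, forces in N, time in s.
With the tool pointing down it reaches from about 275 to 750 mm from the base axis. Payload 10.2 kg.
Tool frame: the origin (TCP) lies at the very end of the fingers, on their centre line; the grasp point (between the pads) lies 19 mm behind it; y points along the fingers, x is the direction in which the jaws open and shut, and the axes are right-handed (so a half turn about y gives the same grasp; the last joint's range is limited). The gripper opens to 85 mm and grips with 20 to 120 N. Pads are 22 mm wide; open, the fingers measure 114 mm over their backs; the gripper's body (76 mm by 85 mm) begins 54 mm behind the grasp point. The pads swing forward as they close: fully open they stand 13 mm farther back than shut.
Start: joints at [-0.223, 0.313, 1.498, -0, 1.331, -0.223], TCP at [525.006, -0.013, 231.294] pointing down, gripper open.
Joint ranges: [-2.94, 2.94], [-0.97, 2.17], [0.19, 2.56], [-1.23, 4.37], [0.02, 3.11], [-2.88, 2.88]. Speed limits (rad/s): [2.39, 2.39, 3.01, 3.14, 3.14, 3.14].

## Interface

Orientations are given as a rotation vector (axis times angle).
In Python, from bench import ctrl gives the robot as it stands.
- The arm moves only by the tool servo_tool, never from a script. Its argument "plan" is a list of rows, each an object with "gripper": the closure in counts, from 0 (fully open) to 255 (shut); "dp": the shift along the tool's x, y, z in m, a list of three; "dr": the turn, a rotation vector about the tool's x, y, z in rad, a list of three. A call has 1 to 8 rows; each row is the pose to reach, as a shift and turn from the pose measured when the call began, along the tool's axes at that moment; what a row does not reach only later rows make up. A row lasts 1/12 s, in which the tool goes at most 41.7 mm and 7.16 degrees, less where a joint would pass 70% of its speed; a pose out of reach is approached as far as the arm can. A call with a gripper value outside its range is refused whole. The fingers move at their own pace and stop on an object; "force" is the grip in N (left out, the last holds). Time passes only in rows, so rows that repeat a pose let the fingers close. It gives the time, the measured TCP pose, the force and the opening at its end, in the units of the state.
- ctrl.sense(): the state, without advancing time (a new reading comes with each control period).
- ctrl.capture(name): name is "scene" or "side" or "wrist"; returns a dict with "frame" (480x640x3 uint8, red, green, blue), "fx", "fy", "cx", "cy" (pixels), "R" (3x3) and "t" (3): a world point X has camera coordinates R X + t. Camera axes: x right, y down, z forward; pixel columns grow to the right and rows downward; lengths in mm; the calibration is good to about 2 mm. A picture is of the moment at which its call begins. There is no depth.
- ctrl.job_done(): hands the job in, once; it reports no verdict.
Trained networks look in the newest picture that a camera, given by its name, has taken for a name from the list of things; names that differ only in an ending like _2 or _b are one class to them, and where a whole thing is asked for, a point or a joint stands for the part that bears it (a point fixed in the world has none). Each returns a list of dicts, best first, with "conf" (0 to 1); they miss things now and then, are a little off and sometimes report something else, mostly with a low value. They report only what shows in the picture. A call takes as long as a camera call.
- ctrl.recognise(camera, name): "bbox" ([left, top, width, height] in pixels, round what is visible of it).
The state is a dict: "t": time; "qpos": joint angles; "qd": joint speeds; "tau": joint torques, N m; "position": TCP position; "ee_rot": TCP orientation; "wrist_force": force on the tool from outside, world axes, zero at the start; "torque": the same for the moment, N m; "opening": opening from 0.0 (shut) to 1.0 (fully open).
Only numpy, scipy, OpenCV 4.12 (cv2) and the standard library are available. Lean on these libraries where they do the work, as an engineer would, in place of code of your own. Each camera call takes 0.05 s, during which the arm holds its last target.

## Working session

There is one attempt and no reset: what is moved stays moved. The work goes in short steps, Python scripts to look and compute and a tool call to move; the robot and the scene stay as the last step left them, time stands still between calls to the robot, and variables do not carry over. Pictures are saved under pics/ and viewed, and the job is handed in when it is done.

Besides the shell and the picture viewer there is one more tool, called after "Emit:" by a JSON object that holds its "method" and its "body". servo_tool: Moves the arm, as the interface text tells. Its arguments: {"type":"object","properties":{"plan":{"type":"array"},"force":{"type":"number"}},"required":["plan"]}

```bash
ls; mkdir -p pics; python3 - <<'E'
from bench import ctrl
import cv2
s=ctrl.sense()
for k,v in s.items(): print(k,v)
for n in ["scene","side","wrist"]:
    c=ctrl.capture(n)
    cv2.imwrite(f"pics/{n}0.png",c["frame"][:,:,::-1])
    print(n,c["fx"],c["fy"],c["cx"],c["cy"],c["R"],c["t"])
    for o in ["chest_front","left_drawer_handle","right_drawer_handle","left_drawer","right_drawer","carton_stack","sweet_tray","gift_box","tub","spatula"]:
        r=ctrl.recognise(n,o) if n!="wrist" or "drawer" in o else []
        print(n,o,[(x["bbox"],round(x["conf"],2)) for x in r[:2]])
print(ctrl.sense()["t"])
E
```

```text
pics
t 0.0
qpos [-2.23377246e-01  3.13441803e-01  1.49843758e+00  1.14994888e-06
  1.33102925e+00 -2.23372845e-01]
qd [-4.87621081e-04 -1.96811767e-03 -2.72455911e-04 -6.69954888e-04
  1.01629535e-03 -7.98203830e-05]
tau [-5.78409599e-04 -4.12261176e+01 -2.59742296e+01 -3.58453699e-04
  4.11797926e-03 -1.23038126e-05]
position [5.24735384e+02 6.01846420e-02 2.30739096e+02]
ee_rot [-1.57050349e+00  1.01132091e-03  1.00397728e-03]
wrist_force [-0.1388015   0.66852526 -0.12676771]
torque [-0.03660103  0.00995004 -0.0564885 ]
opening 1.0017290474472444
scene 439.85055795869266 439.85055795869266 317.9099196312583 245.67056077206723 [[ 8.82752694e-01  4.69837803e-01 -3.45451118e-04]
 [ 3.41804344e-01 -6.42701714e-01 -6.85641522e-01]
 [-3.22362329e-01  6.05133824e-01 -7.27939272e-01]] [-470.48393731 -102.10466926 1363.79566687]
scene chest_front [([307.3, 215.3, 199.7, 220.8], 0.89)]
scene left_drawer_handle [([318.0, 217.2, 71.5, 70.4], 0.64)]
scene right_drawer_handle [([310.2, 283.4, 48.6, 82.9], 0.76)]
scene left_drawer [([315.8, 217.6, 70.8, 72.7], 0.72)]
scene right_drawer [([310.6, 
[... 1189 characters left out ...]
, 323.9, 37.2, 86.0], 0.58)]
wrist 419.49597850639213 419.49597850639213 317.9512503774145 243.3307638938933 [[ 9.99999438e-01  1.04943405e-03  1.49753254e-04]
 [ 9.51386281e-04 -9.50785416e-01  3.09848652e-01]
 [ 4.67548936e-04 -3.09848336e-01 -9.50785880e-01]] [-525.85424437  -41.32898986  380.96104487]
wrist chest_front []
wrist left_drawer_handle [([315.5, 0.7, 294.8, 292.2], 0.67)]
wrist right_drawer_handle [([414.0, 253.8, 126.1, 207.4], 0.79)]
wrist left_drawer [([315.9, 0.0, 289.4, 292.7], 0.79), ([416.7, 257.4, 121.7, 206.0], 0.23)]
wrist right_drawer [([417.7, 256.2, 120.1, 203.6], 0.69)]
wrist carton_stack []
wrist sweet_tray []
wrist gift_box []
wrist tub []
wrist spatula []
1.35
```

View pics/scene0.png

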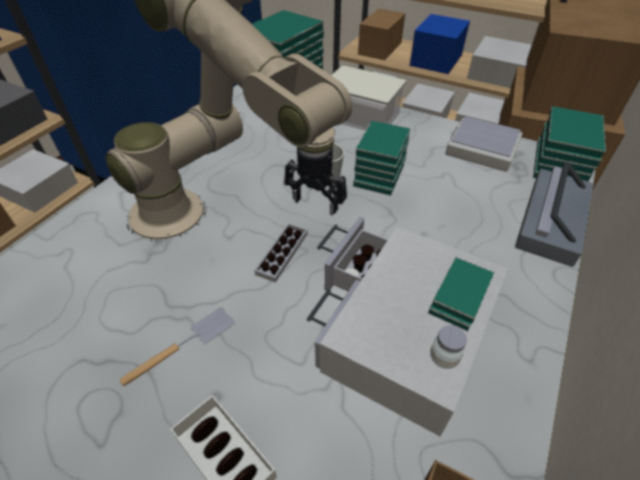

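View pics/side0.png

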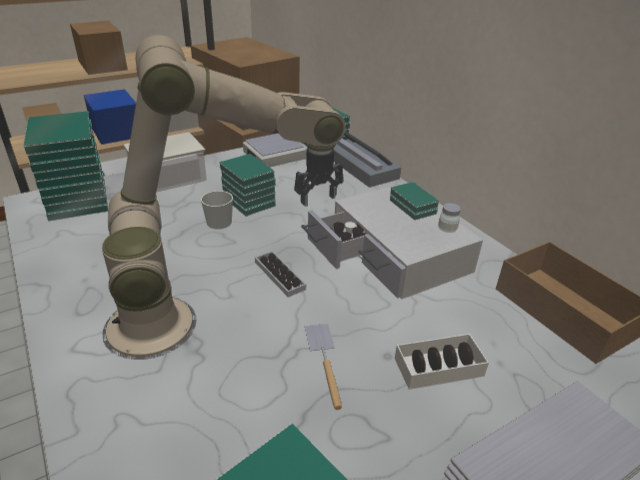

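View pics/wrist0.png

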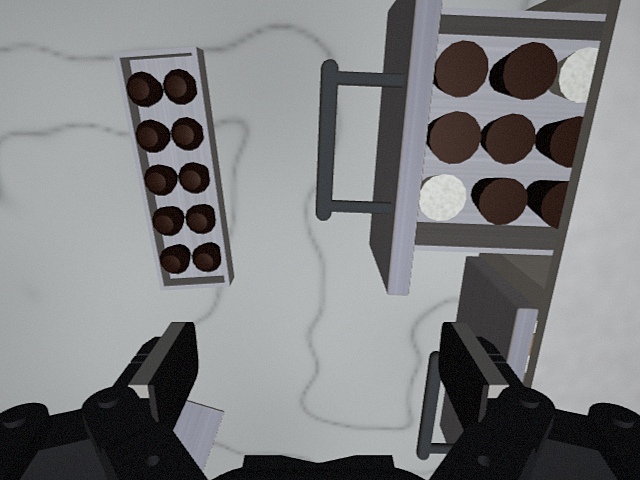

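The wrist picture shows the left (open) handle bar from about (329,65) to (323,215), and the right bar from (434,355) to (424,455). The tray lies at the left, well clear of the bars. I'll turn these into positions next.

```bash
cat > h.py <<'E'
import numpy as np
def ray(c,u,v,z):
    R=np.array(c["R"]);t=np.array(c["t"])
    d=R.T@np.array([(u-c["cx"])/c["fx"],(v-c["cy"])/c["fy"],1]);o=-R.T@t
    return o+d*(z-o[2])/d[2]
def proj(c,X):
    p=np.array(c["R"])@np.array(X)+np.array(c["t"]); return [c["fx"]*p[0]/p[2]+c["cx"],c["fy"]*p[1]/p[2]+c["cy"]]
E
python3 - <<'E'
from bench import ctrl
from h import *
import cv2
f=cv2.imread("pics/side0.png")
for n in ["side","scene"]:
    f=cv2.imread(f"pics/{n}0.png")
    x,y=(270,170) if n=="side" else (230,190)
    cv2.imwrite(f"pics/{n}0z.png",cv2.resize(f[y:y+180,x:x+230],None,fx=3.3,fy=3.3,interpolation=cv2.INTER_CUBIC))
c=ctrl.capture("wrist")
for nm,u,v,z in [("Ltop",329,65,98),("Lbot",323,215,98),("postLt",334,78,98),("postLb",328,207,98),("Rtop",434,355,98),("Rbot",424,455,98),("Rpost",430,449,98),("Lf_top",415,0,115),("Lf_bot",389,293,115),("Rf_top",517,310,115),("Rf_b",507,375,115),("tray1",120,55,28),("tray2",198,48,28),("tray3",232,284,28),("tray4",163,289,28)]:
    print(nm,ray(c,u,v,z).round(1))
E
```

```text
Ltop [532.5 103.5  98. ]
Lbot [529.3   9.3  98. ]
postLt [535.6  96.1  98. ]
postLb [532.6  14.8  98. ]
Rtop [ 614.2 -100.3   98. ]
Rbot [ 614.2 -196.    98. ]
Rpost [ 618.7 -189.8   98. ]
Lf_top [578.9 135.  115. ]
Lf_bot [574.1 -40.9 115. ]
Rf_top [662.8 -53.6 115. ]
Rf_b [ 663.3 -105.9  115. ]
tray1 [375.5 116.4  28. ]
tray2 [435.1 121.3  28. ]
tray3 [448.7 -72.3  28. ]
tray4 [386.1 -77.3  28. ]
```

View pics/side0z.png

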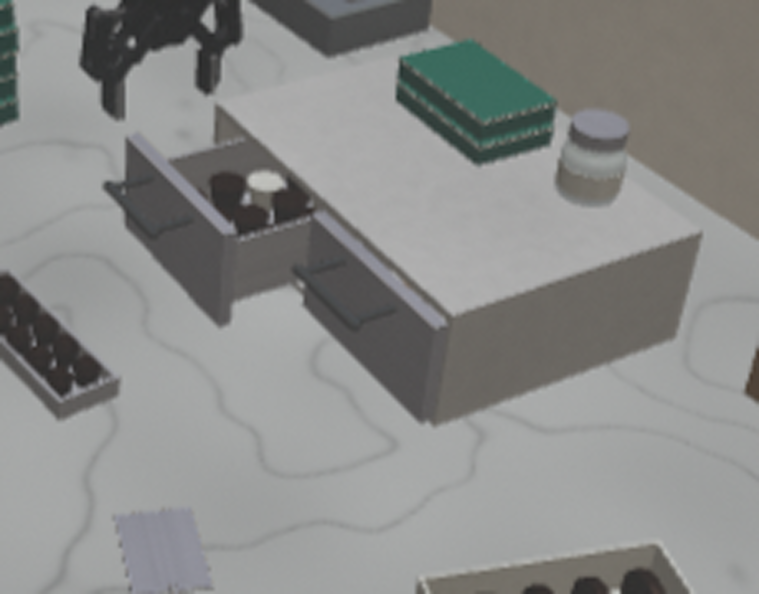

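View pics/scene0z.png

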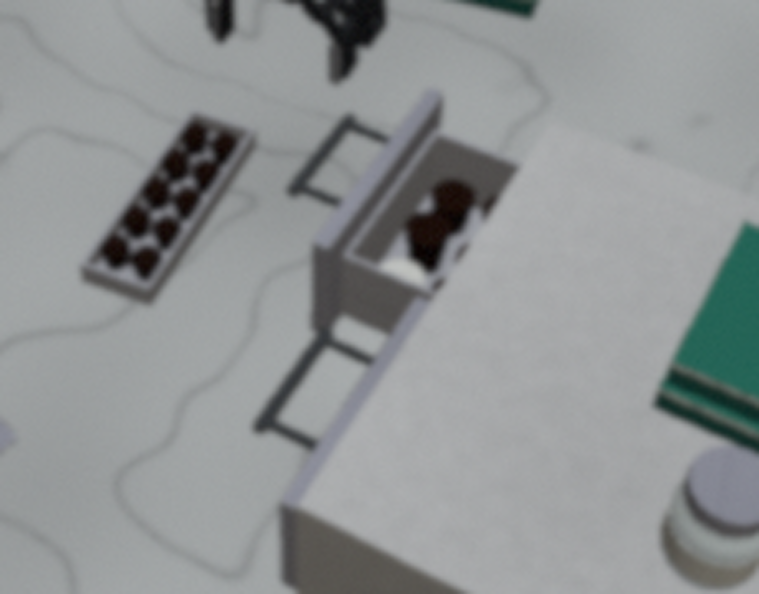

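Emit:
{"method": "servo_tool", "body": {"plan": [{"gripper": 255, "dp": [-0.035, 0, 0.02], "dr": [0, 0.03, 0]}, {"gripper": 255, "dp": [-0.035, 0, 0.056], "dr": [0, 0.03, 0]}, {"gripper": 255, "dp": [-0.035, 0.03, 0.056], "dr": [0, 0.03, 0]}, {"gripper": 255, "dp": [-0.035, 0.07, 0.056], "dr": [0, 0.03, 0]}, {"gripper": 255, "dp": [-0.035, 0.11, 0.056], "dr": [0, 0.03, 0]}, {"gripper": 255, "dp": [-0.035, 0.146, 0.056], "dr": [0, 0.03, 0]}, {"gripper": 255, "dp": [-0.035, 0.146, 0.056], "dr": [0, 0.03, 0]}, {"gripper": 255, "dp": [-0.035, 0.146, 0.056], "dr": [0, 0.03, 0]}], "force": 30}}

```text
t: 2.07
position: [489.7, 56.0, 85.2]
ee_rot: [-1.57, 0.025, -0.022]
wrist_force: [0.8, 0.3, 1.1]
opening: 0.001
```

```bash
python3 - <<'E'
from bench import ctrl
import cv2
from h import *
c=ctrl.capture("wrist");cv2.imwrite("pics/wrist1.png",c["frame"][:,:,::-1])
c=ctrl.capture("side");f=c["frame"][:,:,::-1]
cv2.imwrite("pics/side1.png",cv2.resize(f[150:310,230:440],None,fx=3.3,fy=3.3))
from scipy.spatial.transform import Rotation as Ro
print(Ro.from_rotvec(ctrl.sense()["ee_rot"]).as_matrix().round(3))
E
```

```text
[[ 1.     0.003  0.03 ]
 [-0.03  -0.     1.   ]
 [ 0.004 -1.    -0.   ]]
```

View pics/wrist1.png

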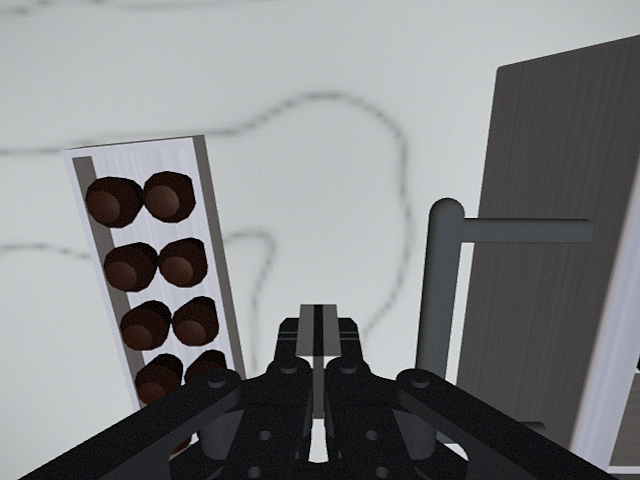

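View pics/side1.png

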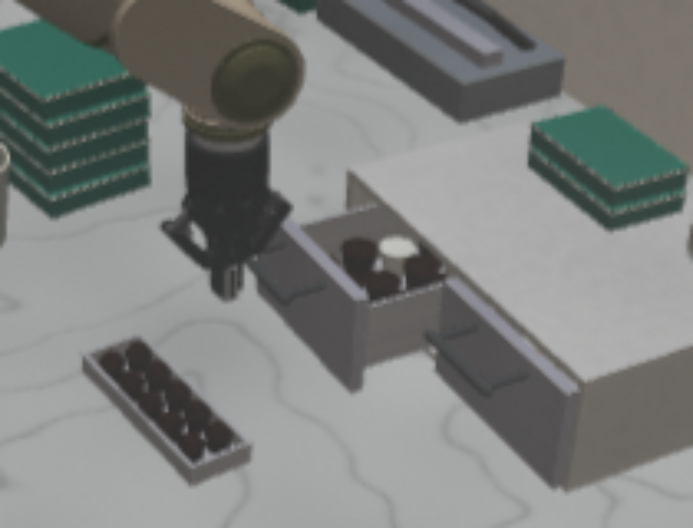

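The fingers are shut and in front of the middle of the left bar, which runs down column ~440. They are clear of the tray. I'll push gently.

Emit:
{"method": "servo_tool", "body": {"plan": [{"gripper": 255, "dp": [0.012, 0, 0], "dr": [0, 0, 0]}, {"gripper": 255, "dp": [0.02, 0, 0], "dr": [0, 0, 0]}, {"gripper": 255, "dp": [0.03, 0, 0], "dr": [0, 0, 0]}, {"gripper": 255, "dp": [0.042, 0, 0], "dr": [0, 0, 0]}, {"gripper": 255, "dp": [0.054, 0, 0], "dr": [0, 0, 0]}, {"gripper": 255, "dp": [0.066, 0, 0], "dr": [0, 0, 0]}, {"gripper": 255, "dp": [0.078, 0, 0], "dr": [0, 0, 0]}, {"gripper": 255, "dp": [0.088, 0, 0], "dr": [0, 0, 0]}]}}

```text
t: 2.83
position: [580.8, 52.8, 89.9]
ee_rot: [-1.572, 0.019, -0.028]
wrist_force: [-2.1, -2.2, 2.8]
opening: 0.0
```

```bash
python3 - <<'E'
from bench import ctrl
import cv2
from h import *
s=ctrl.sense();print(s["position"],s["wrist_force"])
c=ctrl.capture("side");f=c["frame"][:,:,::-1]
cv2.imwrite("pics/side2.png",cv2.resize(f[150:310,230:440],None,fx=3.3,fy=3.3))
E
```

```text
[580.77427532  52.76095701  89.92170424] [-2.12363746 -2.18000313  2.79323954]
```

View pics/side2.png

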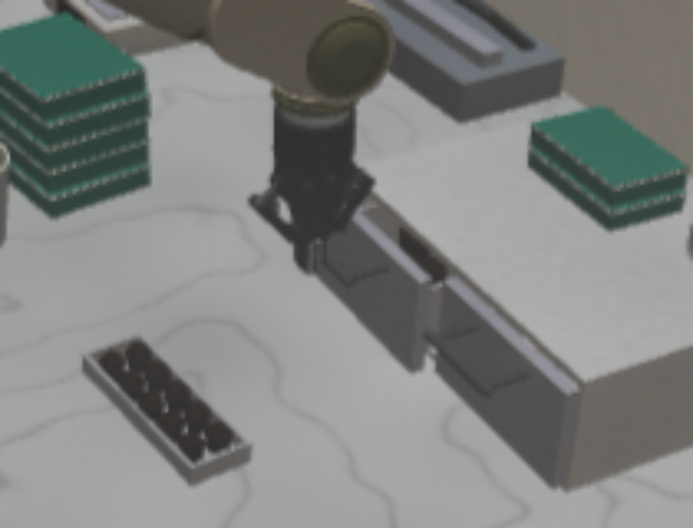

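The drawer follows and still has about 20–25 mm to go. The tool has risen about 5 mm, so I'll bring it down while I finish the push slowly.

Emit:
{"method": "servo_tool", "body": {"plan": [{"gripper": 255, "dp": [0, 0.006, 0], "dr": [0, 0, 0]}, {"gripper": 255, "dp": [0.004, 0.01, 0], "dr": [0, 0, 0]}, {"gripper": 255, "dp": [0.008, 0.01, 0], "dr": [0, 0, 0]}, {"gripper": 255, "dp": [0.012, 0.01, 0], "dr": [0, 0, 0]}, {"gripper": 255, "dp": [0.015, 0.01, 0], "dr": [0, 0, 0]}, {"gripper": 255, "dp": [0.017, 0.01, 0], "dr": [0, 0, 0]}, {"gripper": 255, "dp": [0.017, 0.01, 0], "dr": [0, 0, 0]}]}}

```text
t: 3.47
position: [599.7, 52.1, 80.1]
ee_rot: [-1.572, 0.017, -0.03]
wrist_force: [0.5, -0.6, 0.2]
opening: -0.002
```

Emit:
{"method": "servo_tool", "body": {"plan": [{"gripper": 255, "dp": [0.002, 0, 0], "dr": [0, 0, 0]}, {"gripper": 255, "dp": [0.004, 0, 0], "dr": [0, 0, 0]}, {"gripper": 255, "dp": [0.004, 0, 0], "dr": [0, 0, 0]}]}}

```text
t: 3.72
position: [601.9, 52.0, 80.0]
ee_rot: [-1.572, 0.021, -0.026]
wrist_force: [-13.0, -1.0, 6.6]
opening: 0.002
```

```bash
python3 - <<'E'
from bench import ctrl
import cv2
c=ctrl.capture("side");f=c["frame"][:,:,::-1]
cv2.imwrite("pics/side3.png",cv2.resize(f[150:310,270:440],None,fx=3.6,fy=3.6,interpolation=cv2.INTER_CUBIC))
E
```

```text
(no output)
```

View pics/side3.png

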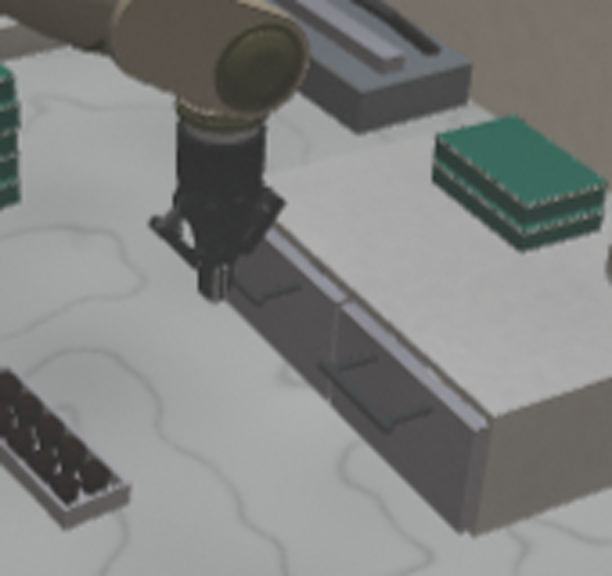

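The fronts are now flush at the seam, near (335,300) in the crop, and the push met a 13 N stop, so the left drawer is home. I'll back off, rise, and go over the right handle with the gripper open.

Emit:
{"method": "servo_tool", "body": {"plan": [{"gripper": 255, "dp": [-0.02, 0, 0], "dr": [0, 0, 0]}, {"gripper": 255, "dp": [-0.02, -0.03, 0], "dr": [0, 0, 0]}, {"gripper": 0, "dp": [-0.02, -0.07, 0], "dr": [0, 0, 0]}, {"gripper": 0, "dp": [-0.02, -0.1, -0.02], "dr": [0, 0, 0]}, {"gripper": 0, "dp": [-0.01, -0.11, -0.06], "dr": [0, 0, 0]}, {"gripper": 0, "dp": [0, -0.11, -0.1], "dr": [0, 0, 0]}, {"gripper": 0, "dp": [0.01, -0.11, -0.14], "dr": [0, 0, 0]}, {"gripper": 0, "dp": [0.015, -0.11, -0.175], "dr": [0, 0, 0]}]}}

```text
t: 4.43
position: [612.1, -125.9, 191.0]
ee_rot: [-1.573, 0.02, -0.028]
wrist_force: [0.8, 0.5, -0.0]
opening: 0.847
```

Emit:
{"method": "servo_tool", "body": {"plan": [{"gripper": 0, "dp": [0.004, 0, -0.025], "dr": [0, 0, 0]}, {"gripper": 0, "dp": [0.004, 0, -0.025], "dr": [0, 0, 0]}, {"gripper": 0, "dp": [0.004, 0, -0.025], "dr": [0, 0, 0]}]}}

```text
t: 4.68
position: [615.6, -152.2, 191.1]
ee_rot: [-1.573, 0.021, -0.031]
wrist_force: [-0.2, 1.5, -0.5]
opening: 0.995
```

```bash
python3 - <<'E'
from bench import ctrl
import cv2
from h import *
s=ctrl.sense();print(s["position"],s["ee_rot"],s["wrist_force"])
c=ctrl.capture("wrist");cv2.imwrite("pics/wrist4.png",c["frame"][:,:,::-1])
print([proj(c,[615+a,-148+b,98]) for a,b in [(0,0),(1.5,50),(-1.5,-50)]])
print(ctrl.recognise("wrist","right_drawer_handle")[:1])
c=ctrl.capture("scene");f=c["frame"][:,:,::-1]
cv2.imwrite("pics/scene4.png",cv2.resize(f[190:370,230:460],None,fx=3.3,fy=3.3,interpolation=cv2.INTER_CUBIC))
E
```

```text
[ 615.55932193 -152.22115855  191.10143982] [-1.57290803  0.02072374 -0.03062236] [-0.23287492  1.53084404 -0.48897029]
[[np.float64(314.39836900215096), np.float64(239.6764463778984)], [np.float64(314.010692120949), np.float64(153.80195844037107)], [np.float64(314.74023021126567), np.float64(315.40228328468163)]]
[{'bbox': [301.6, 56.9, 136.1, 343.0], 'conf': 0.92}]
```

View pics/wrist4.png

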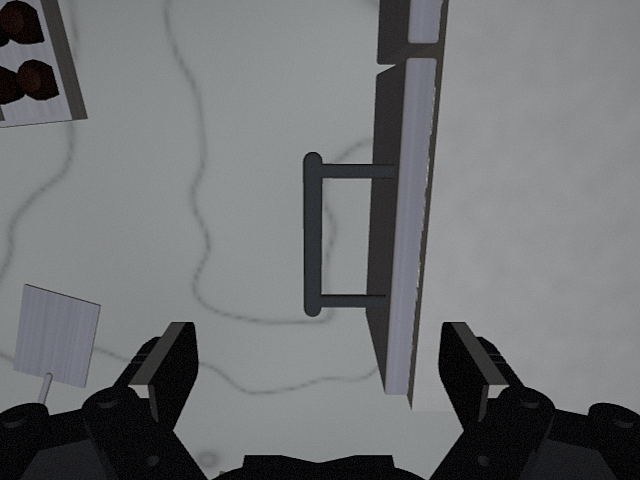

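View pics/scene4.png

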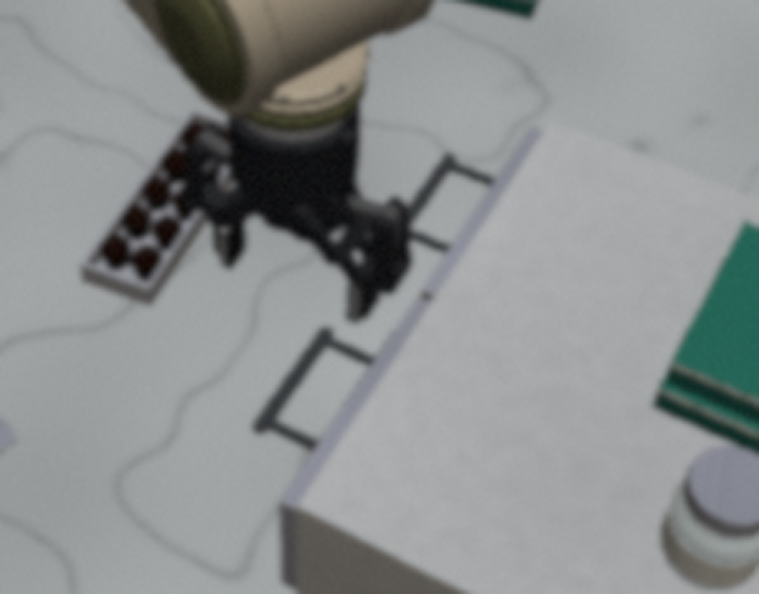

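The right bar runs along column 313, rows 155–315, and sits centred between the jaws. The left drawer's front is flush. I'll narrow the fingers to fit the 39 mm gap, then go down.

Emit:
{"method": "servo_tool", "body": {"plan": [{"gripper": 160, "dp": [-0.001, 0.01, 0.005], "dr": [0, 0, 0]}, {"gripper": 160, "dp": [-0.001, 0.03, 0.005], "dr": [0, 0, 0]}, {"gripper": 160, "dp": [-0.001, 0.05, 0.005], "dr": [0, 0, 0]}, {"gripper": 160, "dp": [-0.001, 0.05, 0.005], "dr": [0, 0, 0]}]}}

```text
t: 5.17
position: [613.2, -142.7, 137.0]
ee_rot: [-1.57, 0.022, -0.021]
wrist_force: [-1.2, -0.0, -0.7]
opening: 0.453
```

```bash
python3 - <<'E'
from bench import ctrl
import cv2
from h import *
c=ctrl.capture("wrist");cv2.imwrite("pics/wrist5.png",c["frame"][:,:,::-1])
E
```

```text
(no output)
```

View pics/wrist5.png

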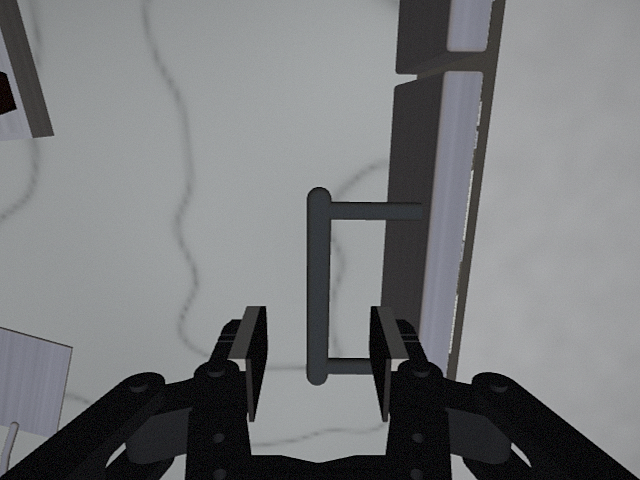

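Emit:
{"method": "servo_tool", "body": {"plan": [{"gripper": 165, "dp": [0, 0.002, -0.003], "dr": [0, 0, 0]}, {"gripper": 165, "dp": [0, 0.01, -0.003], "dr": [0, 0, 0]}, {"gripper": 165, "dp": [0, 0.025, -0.003], "dr": [0, 0, 0]}, {"gripper": 165, "dp": [0, 0.04, -0.003], "dr": [0, 0, 0]}, {"gripper": 165, "dp": [0, 0.054, -0.003], "dr": [0, 0, 0]}, {"gripper": 165, "dp": [0, 0.054, -0.003], "dr": [0, 0, 0]}]}}

```text
t: 5.72
position: [613.0, -145.8, 82.9]
ee_rot: [-1.569, 0.023, -0.021]
wrist_force: [0.6, 0.2, -0.1]
opening: 0.356
```

```bash
python3 - <<'E'
from bench import ctrl
import cv2
c=ctrl.capture("wrist");cv2.imwrite("pics/wrist6.png",c["frame"][:,:,::-1])
E
```

```text
(no output)
```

View pics/wrist6.png

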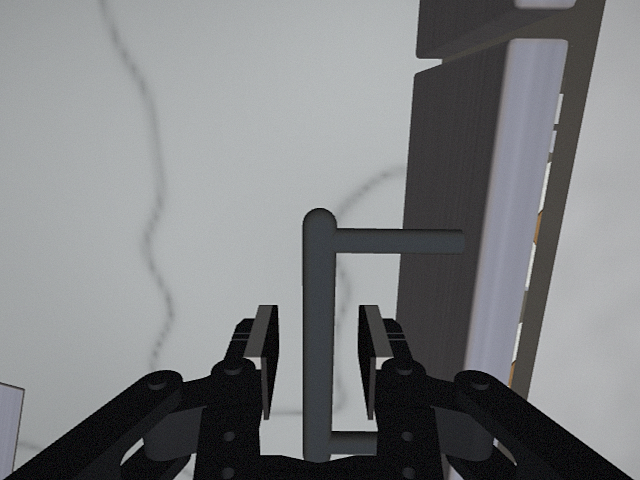

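The bar is between the pads and nothing is touching. I'll grip it.

Emit:
{"method": "servo_tool", "body": {"plan": [{"gripper": 255, "dp": [0, 0, 0], "dr": [0, 0, 0]}, {"gripper": 255, "dp": [0, 0, 0], "dr": [0, 0, 0]}, {"gripper": 255, "dp": [0, 0, 0], "dr": [0, 0, 0]}, {"gripper": 255, "dp": [0, 0, 0], "dr": [0, 0, 0]}, {"gripper": 255, "dp": [0, 0, 0], "dr": [0, 0, 0]}], "force": 40}}

```text
t: 6.18
position: [613.0, -146.1, 85.8]
ee_rot: [-1.571, 0.023, -0.021]
wrist_force: [-6.9, 1.3, 4.5]
opening: 0.112
```

Emit:
{"method": "servo_tool", "body": {"plan": [{"gripper": 255, "dp": [-0.003, 0, 0], "dr": [0, 0, 0]}, {"gripper": 255, "dp": [-0.006, 0, 0], "dr": [0, 0, 0]}, {"gripper": 255, "dp": [-0.01, 0, 0], "dr": [0, 0, 0]}, {"gripper": 255, "dp": [-0.014, 0, 0], "dr": [0, 0, 0]}, {"gripper": 255, "dp": [-0.018, 0, 0], "dr": [0, 0, 0]}]}}

```text
t: 6.6
position: [594.7, -145.5, 85.9]
ee_rot: [-1.57, 0.022, -0.022]
wrist_force: [2.0, 0.2, -6.6]
opening: 0.105
```

Emit:
{"method": "servo_tool", "body": {"plan": [{"gripper": 255, "dp": [-0.01, 0, 0], "dr": [0, 0, 0]}, {"gripper": 255, "dp": [-0.022, 0, 0], "dr": [0, 0, 0]}, {"gripper": 255, "dp": [-0.035, 0, 0], "dr": [0, 0, 0]}, {"gripper": 255, "dp": [-0.048, 0, 0], "dr": [0, 0, 0]}, {"gripper": 255, "dp": [-0.06, 0, 0], "dr": [0, 0, 0]}, {"gripper": 255, "dp": [-0.072, 0, 0], "dr": [0, 0, 0]}, {"gripper": 255, "dp": [-0.082, 0, 0], "dr": [0, 0, 0]}, {"gripper": 255, "dp": [-0.09, 0, 0], "dr": [0, 0, 0]}]}}

```text
t: 7.27
position: [503.6, -142.0, 85.9]
ee_rot: [-1.569, 0.023, -0.021]
wrist_force: [3.2, 5.7, -7.1]
opening: 0.11
```

Emit:
{"method": "servo_tool", "body": {"plan": [{"gripper": 255, "dp": [-0.003, 0, 0], "dr": [0, 0, 0]}, {"gripper": 255, "dp": [-0.006, 0, 0], "dr": [0, 0, 0]}, {"gripper": 255, "dp": [-0.009, 0, 0], "dr": [0, 0, 0]}, {"gripper": 255, "dp": [-0.009, 0, 0], "dr": [0, 0, 0]}]}}

```text
t: 7.6
position: [494.1, -141.5, 85.9]
ee_rot: [-1.568, 0.024, -0.02]
wrist_force: [-1.1, 1.6, -4.9]
opening: 0.11
```

Emit:
{"method": "servo_tool", "body": {"plan": [{"gripper": 255, "dp": [-0.002, 0, 0], "dr": [0, 0, 0]}, {"gripper": 255, "dp": [-0.004, 0, 0], "dr": [0, 0, 0]}, {"gripper": 255, "dp": [-0.004, 0, 0], "dr": [0, 0, 0]}]}}

```text
t: 7.85
position: [492.9, -141.5, 86.0]
ee_rot: [-1.569, 0.018, -0.027]
wrist_force: [19.2, 3.2, -18.8]
opening: 0.11
```

The stop is reached: 120 mm of travel and 19 N of pull. I'll release part-way and rise straight up.

Emit:
{"method": "servo_tool", "body": {"plan": [{"gripper": 165, "dp": [0.001, 0, 0], "dr": [0, 0, 0]}, {"gripper": 165, "dp": [0.001, 0, 0], "dr": [0, 0, 0]}, {"gripper": 165, "dp": [0.001, 0, 0], "dr": [0, 0, 0]}, {"gripper": 165, "dp": [0.001, 0, 0], "dr": [0, 0, 0]}]}}

```text
t: 8.18
position: [494.0, -141.9, 86.4]
ee_rot: [-1.57, 0.018, -0.027]
wrist_force: [0.6, -0.1, -0.0]
opening: 0.354
```

```bash
python3 - <<'E'
from bench import ctrl
import cv2
c=ctrl.capture("wrist");cv2.imwrite("pics/wrist7.png",c["frame"][:,:,::-1])
E
```

```text
(no output)
```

View pics/wrist7.png

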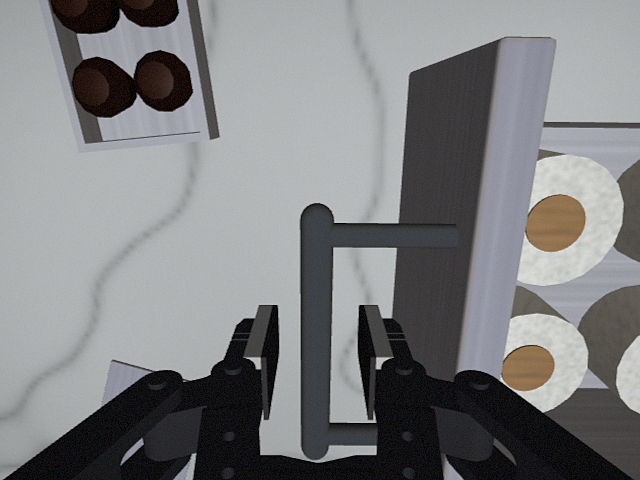

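The bar is free between the open pads, around columns 305–330, and the label rolls are visible in the drawer. I'll rise now.

Emit:
{"method": "servo_tool", "body": {"plan": [{"gripper": 165, "dp": [0, -0.015, 0], "dr": [0, 0, 0]}, {"gripper": 165, "dp": [0, -0.035, 0], "dr": [0, 0, 0]}, {"gripper": 165, "dp": [0, -0.065, 0], "dr": [0, 0, 0]}, {"gripper": 165, "dp": [0, -0.1, 0], "dr": [0, 0, 0]}, {"gripper": 165, "dp": [0, -0.14, 0], "dr": [0, 0, 0]}, {"gripper": 165, "dp": [0, -0.16, 0], "dr": [0, 0, 0]}, {"gripper": 165, "dp": [0, -0.16, 0], "dr": [0, 0, 0]}]}}

```text
t: 8.82
position: [494.2, -142.8, 251.4]
ee_rot: [-1.574, 0.012, -0.034]
wrist_force: [1.3, 0.0, 0.6]
opening: 0.35
```

```bash
python3 - <<'E'
from bench import ctrl
import cv2
from h import *
c=ctrl.capture("wrist");cv2.imwrite("pics/wrist8.png",c["frame"][:,:,::-1])
c=ctrl.capture("side");cv2.imwrite("pics/side8.png",c["frame"][:,:,::-1])
print(ctrl.sense()["wrist_force"])
for o in ["sweet_tray","gift_box","tub","spatula","carton_stack"]:
    print(o,[(x["bbox"],round(x["conf"],2)) for x in ctrl.recognise("side",o)[:1]])
E
```

```text
[ 0.26399405 -0.19782142 -0.2460489 ]
sweet_tray [([255.5, 251.6, 50.1, 43.4], 0.72)]
gift_box [([395.0, 337.0, 94.7, 49.1], 0.59)]
tub []
spatula [([304.7, 324.1, 40.8, 87.4], 0.84)]
carton_stack [([222.1, 154.3, 56.6, 63.9], 0.79)]
```

View pics/wrist8.png

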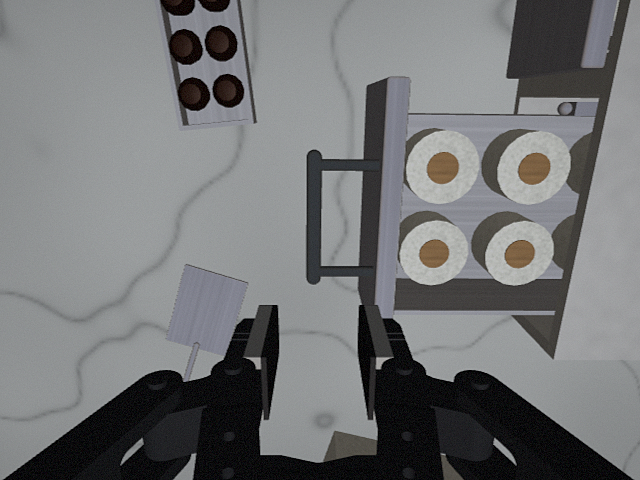

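View pics/side8.png

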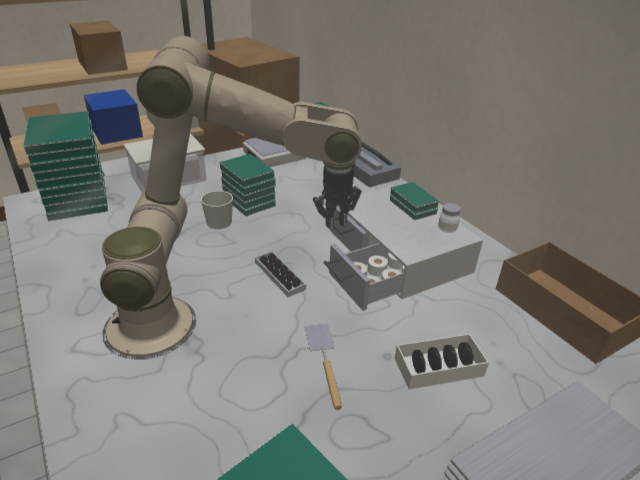

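The right drawer is well out and holds the label rolls, and the bystanders stand where they were. I'll measure both drawers before handing in.

```bash
python3 - <<'E'
from bench import ctrl
from h import *
c=ctrl.capture("wrist")
import cv2; cv2.imwrite("pics/wrist9.png",cv2.resize(c["frame"][0:150,480:640,::-1],None,fx=4,fy=4,interpolation=cv2.INTER_CUBIC))
for nm,u,v,z in [("Rbar1",314,153,98),("Rbar2",313,282,98),("Rfront a",387,80,115),("Rfront b",378,315,115),("Lfront",582,65,115),("Lfront2",591,0,115),("chest edge",605,65,125)]:
    print(nm,ray(c,u,v,z).round(1))
E
```

```text
Rbar1 [492.8 -92.3  98. ]
Rbar2 [ 489.1 -187.5   98. ]
Rfront a [538.8 -48.  115. ]
Rfront b [ 535.9 -207.7  115. ]
Lfront [656.7 -42.8 115. ]
Lfront2 [656.2  -8.  115. ]
chest edge [664.3 -43.9 125. ]
```

View pics/wrist9.png

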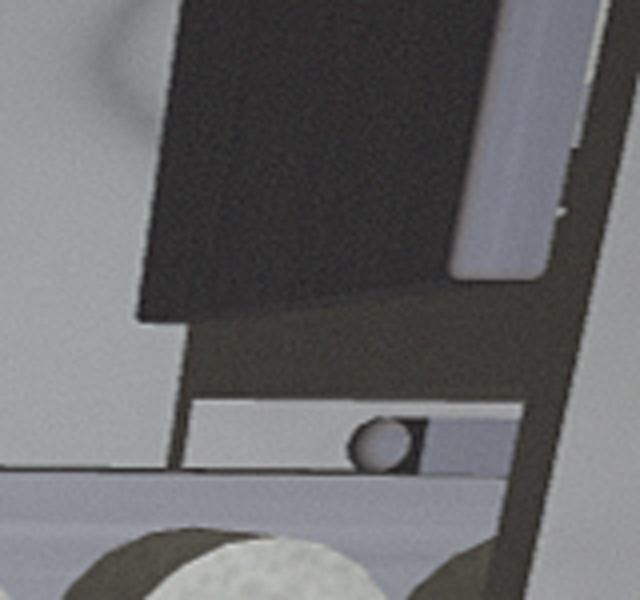

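```bash
python3 - <<'E'
from bench import ctrl
print(ctrl.job_done(), ctrl.sense()["t"])
E
```

```text
the job is handed in; nothing more can be done
the job is handed in; nothing more can be done
```

The left drawer is fully home, and the right drawer (label rolls) is out at its stop and left open. The job was handed in at about 9–10 s, with the gripper raised clear of everything.

- **Left drawer:** I pushed it with the shut fingers on its bar until it stopped at about 13 N. The side view then showed the two fronts flush.
- **Right drawer:** I only touched it after that. I gripped its bar and pulled 120 mm, until it stopped at 19 N, then released it and rose straight up. The wrist force was close to zero afterwards.

**Last checks:** The pictures put the right bar at x ≈ 491 mm, against about 615 mm when shut, so about 120 mm out. My first pixel for the left front's edge was about 10 px off. Re-read on an enlarged picture, the edge comes to x ≈ 664 mm, which agrees with the shut plane.

**Bystanders:** The tray, gift box, spatula and cartons were found within about 2 px of where they started in the side view. The network missed the tub in the last picture, but by eye it stands where it was.

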